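# Secure the sample tray on the orbital shaker and start it

### The arm

A 7-joint arm with a two-finger parallel gripper is mounted at the origin on a cart in front of the work surface, level with it; the furniture and walls round the work are solid. World frame = base frame: x ahead of the robot, y to its left, z up, the work surface at z = 0. Lengths are in mm, angles in rad, forces in N, time in s.
With the tool pointing down it reaches from about 400 to 875 mm from the base axis. Payload 4.4 kg.
Tool frame: the origin (TCP) lies midway between the tips of the shut fingers; the grasp point (between the pads) lies 19 mm behind it (ctrl.grip_point_offset is the distance from the TCP to the grasp point, in mm); z points along the fingers, y is the line along which they close (so a half turn about z gives the same grasp; the last joint's range is limited). The gripper opens to 85 mm and grips with 20 to 120 N. Pads are 22 mm wide; open, the fingers measure 114 mm over their backs; the gripper's body (76 mm by 85 mm) begins 54 mm behind the grasp point. The pads swing forward as they close: fully open they stand 13 mm farther back than shut.
Start: joints at [1.057, 0.628, 0.038, 1.517, -0.027, 0.996, -0.02], TCP at [281.468, -585.913, 231.313] pointing down, gripper open.
Joint ranges: [-3.06, 3.06], [-0.37, 2.12], [-1.25, 1.32], [0.18, 2.47], [-1.1, 4.24], [0.23, 1.98], [-2.94, 2.94]. Speed limits (rad/s): [2.57, 2.57, 3.14, 3.14, 3.14, 3.14, 3.14].

### API

Orientations are given as [roll, pitch, yaw] about the fixed x, y, z axes, in that order (R = Rz(yaw) Ry(pitch) Rx(roll)).
In Python, from cell import ctrl, cams gives the robot as it stands (ctrl), with the cameras (cams).
- The arm moves only by the shell command python3 nudge.py FILE, which reads ROWS from the file FILE. ROWS is a JSON list of rows, 1 to 12 of them, each an object with the fields sx, sy, sz (the shift in shares of the most that a row can go, 1 being 50 mm), wx, wy, wz (a rotation vector in a scale on which 1.0 is pi rad), finger_gap (the finger opening in mm); a field left out counts as zero (the opening has to be given); each row shifts and turns the commanded pose from where the row before left it, along the tool's axes as they then stand; what a row does not reach is not made up. A row lasts 1/10 s, in which the tool goes at most 50 mm and 0.15 rad, less where a joint would pass 70% of its speed; a pose out of reach is approached as far as the arm can. The fingers move at their own pace and stop on an object; the grip force is fixed at half the most. Time passes only in rows, so rows that do not move let the fingers close. It prints the time, the measured TCP pose, the force, the opening and the grip force at its end. No shift or turn number may pass 1 either way. Input that does not fit is refused with a message, and nothing moves.
- ctrl.read_state(): the state, without advancing time (a new reading comes with each control period).
- cams.get_image(name): name is "scene" or "top" or "wrist"; returns the picture (384x512x3 uint8, blue, green, red); there is no depth.
- cams.calibration(name): a dict with "fx", "fy", "cx", "cy" (pixels), "k1" (the pictures are not rectified: a ray, as slopes to the right and down, at radius r is drawn at 1 + k1 r^2 times it, then the intrinsics apply), "rvec" (rotation vector, rad) and "tvec" (3), from world to camera coordinates, as OpenCV has them; the wrist camera has in their place "hand_eye" (4x4, takes a point from camera to tool coordinates, whose origin is the TCP and whose axes are the flange's). Camera axes: x right, y down, z forward; pixel columns grow to the right and rows downward; lengths in mm; the calibration is good to about 2 mm. A picture is of the moment at which its call begins: read the wrist's pose just before it. calibration takes no time and is no camera call.
- ctrl.finish_job(): hands the job in; it is judged then, once.
The state is a dict: "clock": time; "qpos": joint angles; "qd": joint speeds; "tau": joint torques, N m; "eef_pos": TCP position; "tool_rot": TCP orientation; "force": force on the tool from outside, world axes, zero at the start; "torque": the same for the moment, N m; "width": finger opening in mm; "gripper_force": force on a finger pad.
Only numpy, scipy, OpenCV 4.12 (cv2) and the standard library are available. Lean on these libraries where they do the work, as an engineer would, in place of code of your own. Each camera call takes 0.05 s, during which the arm holds its last target. There are 200 camera calls.

### The job

Get the covered sample tray ready for shaking: hook your fingertips behind its far rim and draw it towards you, flat on the shaker's platform, until it stands square against the front stop bar. Then swing the retaining arm by its red knob fully across behind the tray, and only when the arm is closed press the green start button all the way down and let it go. Leave the weight and the timer beside the shaker where they are.

Things in the scene. Friction and masses are not known exactly. Their poses are not given: they have to be found in the camera images.
- shaker: Fixed white orbital shaker with an aluminium platform on top, 304 x 230 mm (its x, y). Origin under its centre on the bench; -x is the console side (towards the robot), +y its left. The platform's top is 85 mm up and runs from x = -72 mm (stop bar) to 158 mm; rails 12 mm high, inner faces at y = +-87 mm, keep the tray on it. Behind the tray it is empty but for the open arm at the left edge.
- stop_face (a point): Centre of the back face of the front stop bar, on the platform's top; axes as the shaker's. The aluminium bar runs along y, 8 mm thick, 22 mm high. The tray is home when its near wall lies flat against this face: both feet at x = 0 of this frame, the tray's origin at x = 49 mm.
- tray: Loose blue sample tray with a fixed clear cover and capped vials inside, 0.35 to 0.75 kg, no handles. Origin under its centre; x across its short side (away from the robot), y along its long side. Walls 98 x 138 mm; an outward rim at 34 to 38 mm height measures 110 x 150 mm; the cover, 90 x 130 mm, rises to 62 mm. It slides with a pull of a few newtons.
- far_rim (a point): Middle of the tray's far rim, its outer edge, at the rim's top (38 mm above the platform): the lip to hook fingertips behind. The space below it behind the wall is free down to the platform.
- foot_left (a point): Tray: lower outer corner of the near wall at the left (+y) end, on the platform.
- foot_right (a point): Tray: lower outer corner of the near wall at the right (-y) end, on the platform.
- latch (a joint): Angle of the retaining arm, a 12 mm thick bar 116 mm long, 23 to 35 mm above the platform. 0 = fully open (points back and 0.25 rad to the left); 1.821 = closed, at its end stop, straight across behind the tray. Grows clockwise from above; at value q it points along angle 0.25 - q from the shaker's +x. Stays where left (about 1 N at the knob). With the tray home it clears the far rim by 4 mm.
- latch_pivot (a point): Hinge axis of the retaining arm, on the platform's top at its left edge, 114 mm behind (x) and 104 mm to the left (y) of stop_face; axes as the shaker's.
- latch_knob (a point): Centre of the top of the red knob on the arm, 95 mm from the hinge axis: an upright round grip 16 mm in diameter, 31 mm long, its top 71 mm and its lower end 40 mm above the platform, fixed to the arm.
- start (a joint): Travel of the green start button: 0 = released, 0.005 = fully down; a spring returns it, about 5 N holds it fully down.
- start_top (a point): Centre of the top of the green start button, 22 mm in diameter, at the right (-y) end of the console in front of the stop bar; it is pressed straight down.
- cal_weight: Bystander: small upright steel calibration weight, 30 mm across, 48 mm tall, on the bench to the left of the shaker; origin under its centre.
- timer: Bystander: white lab timer, 58 x 62 x 20 mm, on the bench near the right front; origin under its centre.

How it is judged:
By the outcome, as a careful person would: the job done as asked, in the order asked, and still so for the second after the job is handed in, with the robot touching nothing.
It also fails if it takes over 58 s, if anything falls off the work surface, if the arm or the gripper's body presses on something with over 40 N, if the wrist force passes 120 N, or if a joint passes its speed limit or range.

## Working session

There is one attempt and no reset: what is moved stays moved. The work goes in short steps, Python scripts to look and compute and a shell command to move; the robot and the scene stay as the last step left them, time stands still between calls to the robot, and variables do not carry over. Pictures are saved under pics/ and viewed, at most 10 in all, crops included, and the job is handed in when it is done.

```bash
ls; mkdir -p pics; cat > h.py <<'E'
import numpy as np, cv2
from cell import ctrl, cams
from scipy.spatial.transform import Rotation as R
def cam(n):
    c=cams.calibration(n); K=(c["fx"],c["fy"],c["cx"],c["cy"],c["k1"])
    if "hand_eye" in c:
        s=ctrl.read_state(); T=np.eye(4); T[:3,:3]=R.from_euler('xyz',s["tool_rot"]).as_matrix(); T[:3,3]=s["eef_pos"]
        M=T@np.array(c["hand_eye"]); return K,M[:3,:3],M[:3,3]
    Rm=cv2.Rodrigues(np.array(c["rvec"],float))[0]; return K,Rm.T,-Rm.T@np.array(c["tvec"],float).ravel()
def ray(C,u,v):
    (fx,fy,cx,cy,k),Rm,o=C
    A=np.array([[fx,0,cx],[0,fy,cy],[0,0,1.]])
    p=cv2.undistortPoints(np.array([[[u,v]]],float),A,np.array([k,0,0,0.])).ravel()
    return o,Rm@np.array([p[0],p[1],1.])
def plane(C,u,v,z):
    o,d=ray(C,u,v); return o+d*(z-o[2])/d[2]
def proj(C,P):
    (fx,fy,cx,cy,k),Rm,o=C; p=Rm.T@(np.array(P,float)-o); x,y=p[0]/p[2],p[1]/p[2]; s=1+k*(x*x+y*y)
    return np.array([fx*x*s+cx,fy*y*s+cy])
def two(C1,a,C2,b):
    o1,d1=ray(C1,*a);o2,d2=ray(C2,*b)
    t=np.linalg.lstsq(np.c_[d1,-d2],o2-o1,rcond=None)[0]
    p,q=o1+d1*t[0],o2+d2*t[1]; return (p+q)/2,np.linalg.norm(p-q)
def st():
    s=ctrl.read_state(); print({k:np.round(s[k],3).tolist() for k in("clock","qpos","eef_pos","tool_rot","force","width")})
E
python3 - <<'E'
from h import *
st()
for n in("scene","top"):
    C=cam(n); im=cams.get_image(n); cv2.imwrite(f"pics/{n}0.png",im); print(n,C[2],C[0])
a,b=[cv2.imread(f"pics/{n}0.png") for n in("scene","top")]
for n in("scene","top"):
    im=cv2.imread(f"pics/{n}0.png"); cv2.imwrite(f"pics/{n}0b.png",cv2.resize(im,(768,576)))
E
```

```text
cell.py
nudge.py
pics
{'clock': 0.0, 'qpos': [1.057, 0.629, 0.038, 1.518, -0.027, 0.996, -0.02], 'eef_pos': [281.181, -585.326, 230.408], 'tool_rot': [-3.14, 0.0, 0.448], 'force': [0.321, 0.083, 0.089], 'width': 85.592}
scene [-283.21580296  344.17415728  766.02551152] (434.29218419949757, 434.29218419949757, 260.69456592378305, 194.49619135083137, -0.069490447586528)
top [ 417.87021462 -167.58852461  987.32108958] (386.505445433651, 386.505445433651, 255.4509146189814, 188.23164583997882, 0.00957956962564314)
```

View pics/scene0b.png

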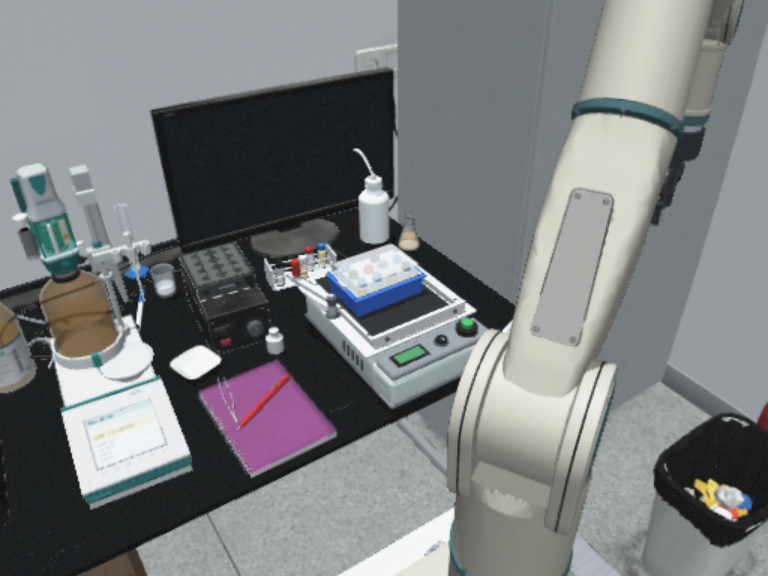

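View pics/top0b.png

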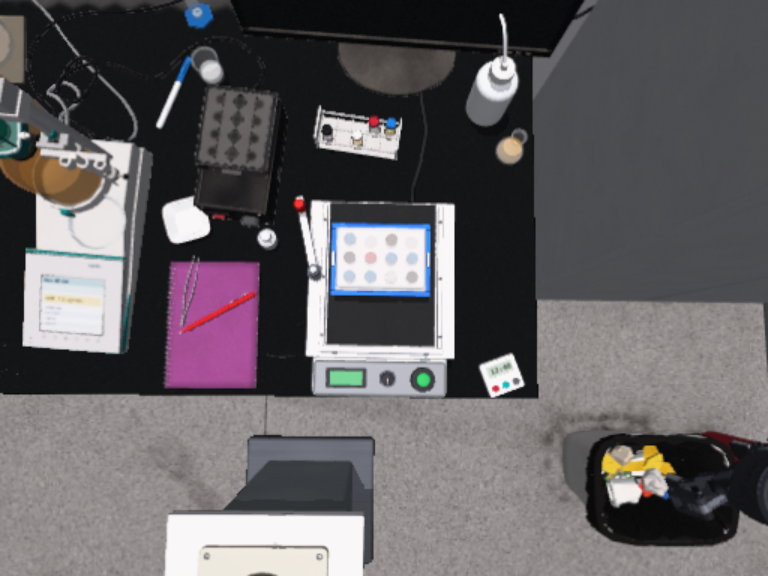

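The pictures (768x576, 1.5x) show the blue tray on the shaker at (380,260) in the top view, the red knob at (300,203), the hinge at (314,271), the green button at (423,379), the weight at (267,240) and the timer at (500,375). The arm is open.

```bash
python3 - <<'E'
from h import *
def blobs(im,lo,hi,amin=15):
    m=cv2.inRange(cv2.cvtColor(im,cv2.COLOR_BGR2HSV),lo,hi); n,l,s,c=cv2.connectedComponentsWithStats(m)
    return m,l,[(i,s[i],c[i]) for i in range(1,n) if s[i][4]>=amin]
S,T=cam("scene"),cam("top"); a,b=cv2.imread("pics/scene0.png"),cv2.imread("pics/top0.png")
for nm,im in(("scene",a),("top",b)):
    for col,lo,hi in(("red",(0,150,90),(6,255,255)),("green",(55,140,60),(85,255,255)),("blue",(105,150,80),(125,255,255))):
        for i,s,c in blobs(im,lo,hi)[2]: print(nm,col,s.tolist(),c.round(1))
m,l,bl=blobs(b,(105,150,80),(125,255,255),200)
m=max(bl,key=lambda t:t[1][4]); mm=(l==m[0]).astype(np.uint8)
cn=max(cv2.findContours(mm,0,2)[0],key=cv2.contourArea); r=cv2.minAreaRect(cn); bx=cv2.boxPoints(r)
P=np.array([plane(T,*p,123) for p in bx]); print(bx.round(1).tolist(),P.round(1).tolist()); print("sides",[np.linalg.norm(P[i]-P[i-1]).round(1) for i in range(4)],"ctr",P.mean(0))
# white/gray shaker outline edges for yaw
crop=cv2.resize(b[125:270,190:350],None,fx=5,fy=4.1,interpolation=cv2.INTER_CUBIC) if 0 else cv2.resize(b[125:270,190:320],None,fx=4.1,fy=4.1,interpolation=cv2.INTER_CUBIC)
cv2.imwrite("pics/crop.png",crop)
E
```

```text
scene red [194, 172, 6, 12, 56] [196.5 177.8]
scene red [161, 251, 31, 32, 65] [175.9 266.3]
scene red [487, 339, 5, 7, 22] [489.5 342. ]
scene green [23, 149, 12, 17, 76] [ 28.6 157.4]
scene green [37, 152, 5, 13, 37] [ 38.9 158. ]
scene green [308, 212, 7, 5, 27] [310.9 214.3]
scene blue [212, 162, 5, 5, 21] [214.2 164. ]
scene blue [93, 177, 6, 8, 35] [ 95.2 180.6]
scene blue [84, 179, 7, 7, 29] [ 87.1 182.5]
scene blue [218, 181, 66, 30, 716] [250.7 196.4]
scene blue [493, 329, 9, 11, 47] [497.5 335. ]
top red [196, 133, 7, 7, 41] [199.  135.8]
top red [124, 195, 46, 25, 87] [146.8 206.8]
top red [426, 323, 9, 9, 31] [429.7 327.5]
top green [278, 248, 9, 10, 70] [281.8 252.7]
top blue [123, 2, 19, 17, 180] [132.5  11. ]
top blue [117, 37, 10, 18, 73] [122.3  45.7]
top blue [257, 78, 7, 8, 36] [260.3  81.8]
top blue [221, 148, 66, 26, 266] [252.7 153.5]
top blue [220, 176, 67, 22, 328] [253.3 192. ]
[[219.5, 196.0], [220.0, 175.89999389648438], [286.5, 177.8000030517578], [286.0, 197.8000030517578]] [[501.2, -104.5, 123.0], [546.7, -104.7, 123.0], [544.7, -255.0, 123.0], [499.0, -253.9, 123.0]]
sides [np.float64(149.4), np.float64(45.5), np.float64(150.3), np.float64(45.6)] ctr [ 522.88320873 -179.51244448  123.        ]
```

View pics/crop.png

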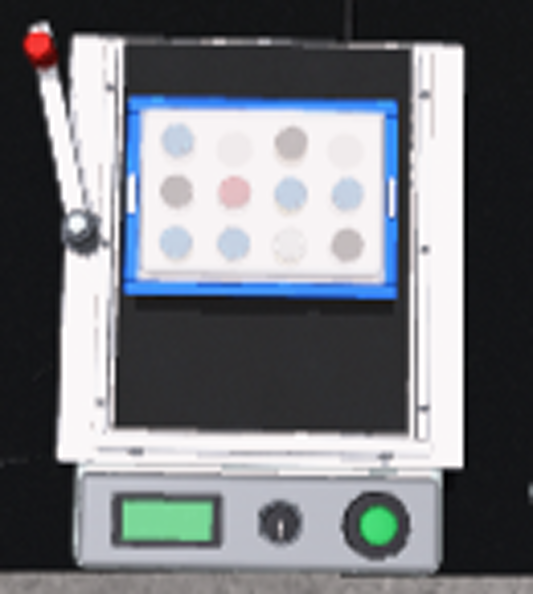

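The crop (4.1x, offset 190,125) shows the platform edges at about (72,37), (463,45), (463,468) and (58,462). It also shows the tray rim corners (125,97), (398,101), (397,298) and (125,297), the bar's back edge at y≈432, the knob at (40,47) and the button at (378,524).

```bash
python3 - <<'E'
from h import *
S,T=cam("scene"),cam("top")
f=lambda x,y:(x/4.1+190-.4,y/4.1+125-.4)
g=lambda x,y,z:plane(T,*f(x,y),z).round(1)
print("platform far L,R",g(72,37,85),g(463,45,85)," near",g(58,462,85),g(463,468,85))
print("bar back top L,R z107",g(115,428,107),g(408,434,107)," bottom z85",g(115,428,85))
print("rail inner top z97 left far/near",g(122,40,97),g(113,425,97)," right",g(411,48,97),g(411,430,97))
q=[g(128,97,123),g(398,100,123),g(398,298,123),g(125,295,123)];print("rim",q,[np.linalg.norm(q[i]-q[i-1]).round(1) for i in range(4)])
print("pivot",g(80,232,85),g(80,228,120))
k=plane(T,199,135.3,156);print("knob156",k, two(T,(199,135.3),S,(196.5,174.5)))
print("button tri",two(T,(281.8,252.3),S,(310.9,214.3)))
print("button crop",g(378,524,85),g(378,524,90))
E
```

```text
platform far L,R [653.7 -69.1  85. ] [ 652.9 -297.    85. ]  near [408.6 -67.6  85. ] [ 407.8 -296.4   85. ]
bar back top L,R z107 [ 427.7 -100.9  107. ] [ 426.4 -262.8  107. ]  bottom z85 [428.  -99.2  85. ]
rail inner top z97 left far/near [649.3 -99.   97. ] [429.5 -99.   97. ]  right [ 647.5 -265.2   97. ] [ 428.7 -265.5   97. ]
rim [array([ 610.3, -105.1,  123. ]), array([ 611. , -255.2,  123. ]), array([ 500.3, -255.4,  123. ]), array([ 499.9, -105.9,  123. ])] [np.float64(110.4), np.float64(150.1), np.float64(110.7), np.float64(149.5)]
pivot [539.4 -76.6  85. ] [536.9 -80.1 120. ]
knob156 [631.07842164 -59.05471156 156.        ] (array([631.95009715, -59.4304267 , 149.19497276]), np.float64(2.9809038135577364))
button tri (array([ 375.92926796, -248.35126748,   96.0244598 ]), np.float64(2.6309584572727505))
button crop [ 376.  -248.3   85. ] [ 376.2 -247.8   90. ]
```

Careful with the scale: shifts go in shares of 50 mm and turns go in shares of pi rad. That gives: -37 mm is -0.74, 32 mm is 0.64, 0.15 rad / 3.1416 = 0.0477.

```bash
echo '[{"wz": 0.0477,"finger_gap": 60},{"wz": 0.0477,"finger_gap": 60},{"wz": 0.0471,"finger_gap": 60},{"sx": 0.64,"sy": -0.74,"finger_gap": 60},{"sx": 0.64,"sy": -0.74,"finger_gap": 60},{"sx": 0.64,"sy": -0.74,"finger_gap": 60},{"sx": 0.64,"sy": -0.74,"finger_gap": 60},{"sx": 0.64,"sy": -0.74,"finger_gap": 60},{"sx": 0.64,"sy": -0.74,"finger_gap": 60},{"sx": 0.64,"sy": -0.74,"finger_gap": 60},{"sx": 0.64,"sy": -0.74,"finger_gap": 60}]' > m.json && python3 nudge.py m.json; python3 -c "
from h import *;st()"
```

```text
clock: 1.2
eef_pos: [538.4, -288.2, 231.0]
tool_rot: [-3.141, 0.001, -0.0]
force: [0.9, -1.3, 0.8]
width: 59.8
gripper_force: 0.0
{'clock': 1.2, 'qpos': [0.344, 0.576, 0.164, 1.636, -0.11, 0.94, -1.025], 'eef_pos': [538.36, -288.152, 231.012], 'tool_rot': [-3.141, 0.001, -0.0], 'force': [0.93, -1.32, 0.828], 'width': 59.766}
```

Converted, -36 mm is -0.72, 32 mm is 0.64.

```bash
echo '[{"sx": 0.62,"sy": -0.72,"finger_gap": 60},{"sx": 0.62,"sy": -0.72,"finger_gap": 60},{"sx": 0.64,"sy": -0.72,"finger_gap": 60},{"finger_gap": 60},{"finger_gap": 60}]' > m.json && python3 nudge.py m.json; python3 - <<'E'
from h import *
W=cam("wrist"); im=cams.get_image("wrist"); cv2.imwrite("pics/w1.png",im); st()
for n,P in(("rimL",(610.3,-105.1,123)),("rimR",(611,-255.2,123)),("knob",(631,-59,156)),("pivot",(538,-79,120))): print(n,proj(W,P).round(0))
E
```

```text
clock: 1.7
eef_pos: [631.9, -180.1, 230.4]
tool_rot: [-3.141, 0.001, 0.003]
force: [-2.1, -0.9, -0.1]
width: 60.2
gripper_force: 0.0
{'clock': 1.75, 'qpos': [0.143, 0.645, 0.165, 1.499, -0.115, 1.009, -1.234], 'eef_pos': [630.917, -182.31, 230.698], 'tool_rot': [3.141, 0.002, 0.0], 'force': [0.119, -0.796, -1.102], 'width': 59.872}
rimL [170. 202.]
rimR [344. 202.]
knob [ 97. 190.]
pivot [150. 273.]
```

View pics/w1.png

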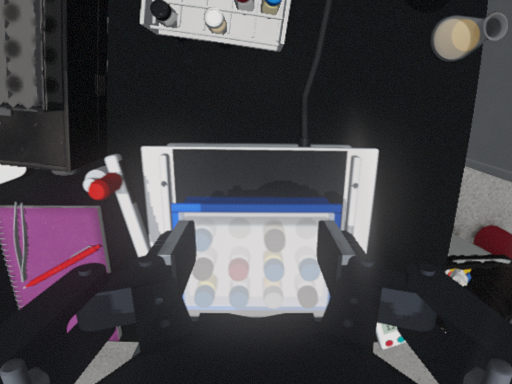

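The wrist view shows the rim's far edge at columns 171–342, rows ~198–204. That agrees with the projected rim corners (170,202) and (344,202). I'll fit the edge.

```bash
python3 - <<'E'
from h import *
W=cam("wrist"); im=cv2.imread("pics/w1.png"); h=cv2.cvtColor(im,cv2.COLOR_BGR2HSV)
m=cv2.inRange(h,(105,130,60),(125,255,255))
xs=range(185,330,10); pts=[(x,np.where(m[180:235,x])[0].min()+180,np.where(m[180:235,x])[0].max()+180) for x in xs]; print(pts)
for z in(119,123):
  P=np.array([plane(W,x,t,z) for x,t,_ in pts]); c=np.polyfit(P[:,1],P[:,0],1); print(z,P[:,0].round(1),"slope",c[0])
# knob & platform far edge
r=cv2.inRange(h[150:220,60:140],(0,150,90),(6,255,255)); print(np.argwhere(r).mean(0)+[150,60])
print("platform far edge",plane(W,170,145,85),plane(W,350,146,85))
E
```

```text
[(185, np.int64(202), np.int64(211)), (195, np.int64(198), np.int64(211)), (205, np.int64(197), np.int64(211)), (215, np.int64(197), np.int64(211)), (225, np.int64(198), np.int64(211)), (235, np.int64(198), np.int64(211)), (245, np.int64(198), np.int64(211)), (255, np.int64(198), np.int64(211)), (265, np.int64(198), np.int64(211)), (275, np.int64(198), np.int64(211)), (285, np.int64(198), np.int64(211)), (295, np.int64(198), np.int64(211)), (305, np.int64(198), np.int64(211)), (315, np.int64(198), np.int64(211)), (325, np.int64(199), np.int64(211))]
119 [608.2 611.9 612.8 612.9 611.9 611.9 611.9 611.9 611.9 611.9 611.9 611.9
 611.9 611.9 610.9] slope -0.004143801927541844
123 [609.6 613.2 614.2 614.2 613.3 613.3 613.3 613.3 613.3 613.2 613.2 613.2
 613.2 613.2 612.3] slope -0.00414380192754195
[187.97597598  99.39039039]
platform far edge [653.53746072 -99.82042135  85.        ] [ 652.55528596 -270.97147887   85.        ]
```

Converted, 30 mm is 0.6, 25 mm is 0.5.

```bash
echo '[{"sx": 0.04,"sz": 0.6,"finger_gap": 60},{"sz": 0.6,"finger_gap": 60},{"sz": 0.6,"finger_gap": 60},{"sz": 0.5,"finger_gap": 60},{"sz": 0.3,"finger_gap": 60},{"sz": 0.16,"finger_gap": 60},{"finger_gap": 60}]' > m.json && python3 nudge.py m.json; python3 - <<'E'
from h import *
st();im=cams.get_image("wrist"); cv2.imwrite("pics/w2.png",im)
E
```

```text
clock: 2.45
eef_pos: [632.8, -182.9, 92.8]
tool_rot: [3.142, 0.001, -0.002]
force: [-0.1, 1.1, 0.5]
width: 59.7
gripper_force: 0.0
{'clock': 2.45, 'qpos': [0.161, 0.806, 0.134, 1.605, -0.143, 0.741, -1.212], 'eef_pos': [632.817, -182.859, 92.793], 'tool_rot': [3.142, 0.001, -0.002], 'force': [-0.119, 1.098, 0.501], 'width': 59.701}
```

View pics/w2.png

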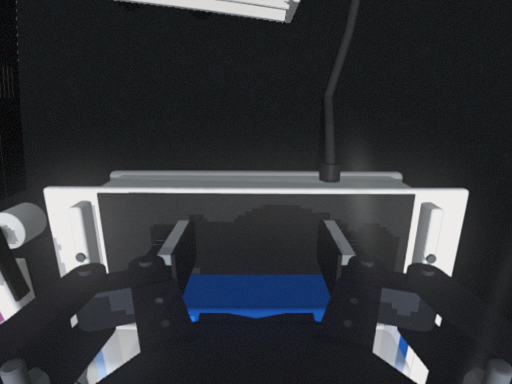

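The fingertips stand on the platform side behind the blue rim (rows 275–315), clear of it. Pulling now.

Converted, -8 mm is -0.16, -6 mm is -0.12.

```bash
echo '[{"sx": -0.08,"finger_gap": 60},{"sx": -0.12,"finger_gap": 60},{"sx": -0.16,"finger_gap": 60},{"sx": -0.16,"finger_gap": 60},{"sx": -0.16,"finger_gap": 60},{"sx": -0.16,"finger_gap": 60},{"sx": -0.16,"finger_gap": 60},{"sx": -0.16,"finger_gap": 60},{"sx": -0.16,"finger_gap": 60},{"sx": -0.1,"finger_gap": 60},{"sx": -0.06,"finger_gap": 60}]' > m.json && python3 nudge.py m.json; python3 - <<'E'
from h import *
st();im=cams.get_image("top"); cv2.imwrite("pics/t2.png",cv2.resize(im[125:270,190:320],None,fx=4.1,fy=4.1,interpolation=cv2.INTER_CUBIC))
E
```

```text
clock: 3.6
eef_pos: [560.0, -182.2, 93.9]
tool_rot: [3.141, -0.002, -0.0]
force: [5.1, 0.7, 4.5]
width: 60.0
gripper_force: 2.6
{'clock': 3.6, 'qpos': [0.19, 0.724, 0.123, 1.814, -0.142, 0.61, -1.173], 'eef_pos': [559.982, -182.216, 93.929], 'tool_rot': [3.141, -0.002, -0.0], 'force': [5.069, 0.665, 4.513], 'width': 59.996}
```

View pics/t2.png

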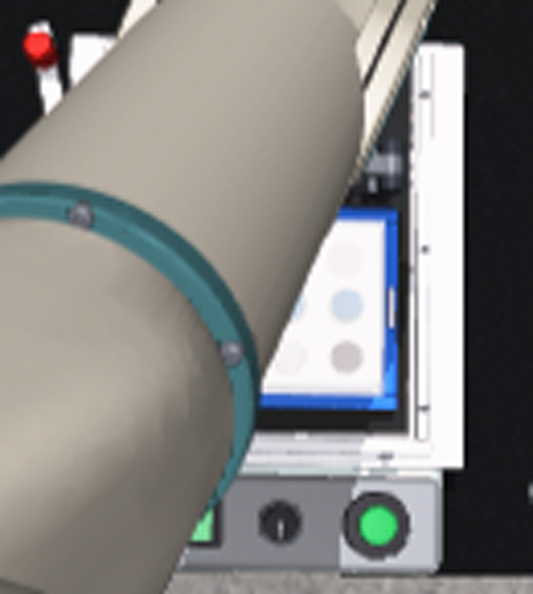

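The tray is following squarely: its near rim is at crop row ~410, and the bar is at ~432. I'll continue gently and watch the force.

Converted, -4 mm is -0.08, -3 mm is -0.06.

```bash
echo '[{"sx": -0.08,"finger_gap": 60},{"sx": -0.08,"finger_gap": 60},{"sx": -0.06,"finger_gap": 60},{"sx": -0.04,"finger_gap": 60},{"finger_gap": 60}]' > m.json && python3 nudge.py m.json; echo '[{"sx": -0.04,"finger_gap": 60},{"sx": -0.02,"finger_gap": 60},{"finger_gap": 60}]' > m.json && python3 nudge.py m.json;echo '[{"sx": -0.02,"finger_gap": 60},{"sx": -0.02,"finger_gap": 60},{"finger_gap": 60}]' > m.json && python3 nudge.py m.json
```

```text
clock: 4.15
eef_pos: [546.9, -182.0, 93.5]
tool_rot: [3.141, -0.001, -0.0]
force: [4.5, 0.1, 3.3]
width: 60.4
gripper_force: 2.3
clock: 4.45
eef_pos: [543.9, -182.0, 93.4]
tool_rot: [3.141, -0.001, -0.0]
force: [5.0, -0.2, 3.9]
width: 60.0
gripper_force: 2.5
clock: 4.75
eef_pos: [541.9, -182.0, 93.4]
tool_rot: [3.141, -0.0, -0.0]
force: [4.9, 0.3, 3.7]
width: 60.1
gripper_force: 2.5
```

Converted, -1 mm is -0.02.

```bash
for i in 1 2 3; do echo '[{"sx": -0.02,"finger_gap": 60},{"finger_gap": 60}]' > m.json && python3 nudge.py m.json | grep -E "eef|force"; done
```

```text
eef_pos: [540.8, -182.0, 93.4]
force: [5.7, 0.6, 4.3]
gripper_force: 2.5
eef_pos: [539.6, -182.0, 93.3]
force: [5.6, -0.4, 4.3]
gripper_force: 2.4
eef_pos: [538.9, -182.0, 93.3]
force: [4.8, -0.6, 4.0]
gripper_force: 2.6
```

Converted, -1 mm is -0.02, -0.5 mm is -0.01.

```bash
echo '[{"sx": -0.02,"finger_gap": 60},{"sx": -0.01,"finger_gap": 60},{"finger_gap": 60}]' > m.json && python3 nudge.py m.json | grep -E "eef|force"; echo '[{"sx": -0.02,"finger_gap": 60},{"sx": -0.01,"finger_gap": 60},{"finger_gap": 60}]' > m.json && python3 nudge.py m.json| grep -E "eef|force"
```

```text
eef_pos: [538.6, -182.4, 93.4]
force: [7.6, -0.3, 0.5]
gripper_force: 3.8
eef_pos: [538.5, -182.5, 93.6]
force: [9.6, -0.7, -0.0]
gripper_force: 5.1
```

```bash
python3 - <<'E'
from h import *
for n in("top","scene"):
    im=cams.get_image(n); cv2.imwrite(f"pics/{n}3.png",im)
a=cv2.imread("pics/scene3.png")[165:265,200:340];b=cv2.imread("pics/top3.png")[170:270,240:320]
a=cv2.resize(a,(560,400),interpolation=2);b=cv2.resize(b,(240,300),interpolation=2)
o=np.zeros((400,800,3),np.uint8);o[:,:560]=a;o[:300,560:]=b;cv2.imwrite("pics/m3.png",o)
E
```

```text
(no output)
```

View pics/m3.png

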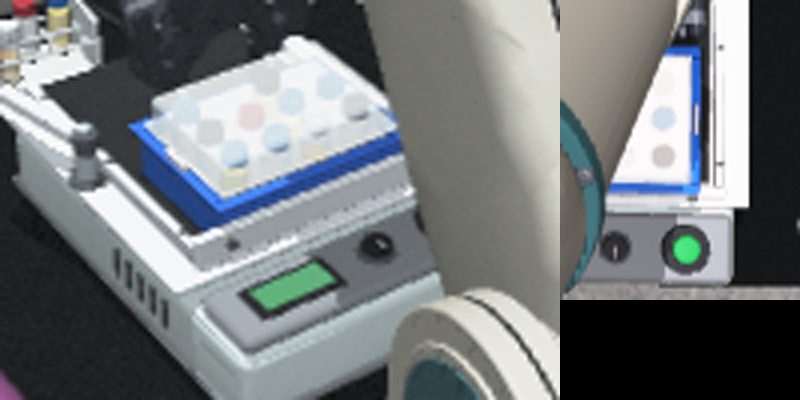

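The tray is against the bar: motion stopped at 538.5 with the force rising, and the picture shows the near wall along the bar. I'll seat it a touch more, back off and lift.

Converted, -1.5 mm is -0.03, -1 mm is -0.02.

```bash
echo '[{"sx": -0.03,"finger_gap": 60},{"sx": -0.02,"finger_gap": 60},{"finger_gap": 60},{"finger_gap": 60}]' > m.json && python3 nudge.py m.json; echo '[{"sx": 0.1,"finger_gap": 60},{"sx": 0.2,"finger_gap": 60},{"sx": 0.14,"finger_gap": 60},{"finger_gap": 60},{"sz": -0.6,"finger_gap": 60},{"sz": -0.8,"finger_gap": 60},{"sz": -0.8,"finger_gap": 60},{"finger_gap": 0}]' > m.json && python3 nudge.py m.json; echo '[{"wz": -0.0477,"finger_gap": 0},{"wz": -0.0477,"finger_gap": 0},{"wz": -0.0477,"finger_gap": 0},{"wz": -0.0477,"finger_gap": 0},{"wz": -0.0477,"finger_gap": 0},{"wz": -0.0477,"finger_gap": 0},{"wz": -0.0477,"finger_gap": 0},{"wz": -0.0477,"finger_gap": 0},{"wz": -0.0477,"finger_gap": 0},{"wz": -0.0477,"finger_gap": 0},{"wz": -0.0477,"finger_gap": 0},{"wz": -0.0525,"finger_gap": 0}]' > m.json && python3 nudge.py m.json; python3 - <<'E'
from h import *
st()
s=ctrl.read_state(); Rm=R.from_euler('xyz',s["tool_rot"]).as_matrix()
print("to approach d=32 z200:",Rm.T@(np.array([622.5,-25,200])-s["eef_pos"]))
E
```

```text
clock: 6.45
eef_pos: [538.5, -182.6, 94.3]
tool_rot: [3.139, -0.01, -0.001]
force: [13.9, -0.3, 0.3]
width: 59.9
gripper_force: 6.8
clock: 7.25
eef_pos: [557.3, -183.2, 208.2]
tool_rot: [3.139, -0.008, -0.001]
force: [0.6, -0.5, -0.7]
width: 46.7
gripper_force: 0.0
clock: 8.45
eef_pos: [553.5, -181.9, 202.2]
tool_rot: [-3.139, -0.001, 1.806]
force: [0.6, -0.6, 0.1]
width: -0.3
gripper_force: 0.0
{'clock': 8.45, 'qpos': [0.495, 0.585, -0.353, 1.733, 0.252, 0.871, 0.268], 'eef_pos': [553.511, -181.89, 202.17], 'tool_rot': [-3.139, -0.001, 1.806], 'force': [0.635, -0.641, 0.082], 'width': -0.34}
to approach d=32 z200: [136.48455567 103.66480859   2.03528668]
```

Converted, 34 mm is 0.68, 26 mm is 0.52.

```bash
echo '[{"sx": 0.68,"sy": 0.52,"finger_gap": 0},{"sx": 0.68,"sy": 0.52,"finger_gap": 0},{"sx": 0.68,"sy": 0.52,"finger_gap": 0},{"sx": 0.68,"sy": 0.52,"sz": 0.02,"finger_gap": 0},{"finger_gap": 0},{"finger_gap": 0}]' > m.json && python3 nudge.py m.json; python3 - <<'E'
from h import *
st(); W=cam("wrist")
ims=[cams.get_image(n) for n in("wrist","top","scene")]
for n,i in zip("wts",ims): cv2.imwrite(f"pics/4{n}.png",i)
w=cv2.resize(ims[0],(480,360)); b=cv2.resize(ims[1][125:270,190:320],(320,357))
o=np.zeros((360,800,3),np.uint8);o[:,:480]=w;o[:357,480:]=b;cv2.imwrite("pics/m4.png",o)
T=cam("top")
for k in [(630,-56,156),(631,-59,156)]: print(proj(W,k)*480/512,proj(T,k))
E
```

```text
clock: 9.05
eef_pos: [624.4, -24.7, 201.1]
tool_rot: [-3.139, -0.001, 1.803]
force: [-0.6, -1.6, -0.4]
width: -0.2
gripper_force: 0.0
{'clock': 9.05, 'qpos': [0.201, 0.644, -0.341, 1.614, 0.253, 0.93, 0.003], 'eef_pos': [624.363, -24.736, 201.08], 'tool_rot': [-3.139, -0.001, 1.803], 'force': [-0.563, -1.573, -0.432], 'width': -0.153}
[239.05351938 234.46797764] [197.5890516  135.75654603]
[239.45029004 238.3755038 ] [198.97396896 135.33450816]
```

View pics/m4.png

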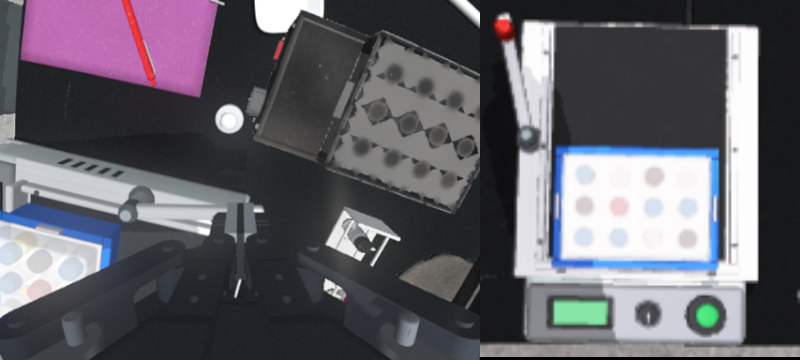

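The top view is now clear. The tray stands against the bar, near rim at crop row ~262. The arm is still open, with the knob at (505,28) in the mosaic. I'll check squareness by colour.

```bash
python3 - <<'E'
from h import *
T=cam("top"); b=cv2.imread("pics/4t.png"); h=cv2.cvtColor(b,cv2.COLOR_BGR2HSV)
m=cv2.inRange(h,(105,130,80),(125,255,255)); m[:180]=0;m[245:]=0;m[:,:205]=0;m[:,300:]=0
P=np.argwhere(m)[:,::-1].astype(np.float32); r=cv2.minAreaRect(P); bx=cv2.boxPoints(r)
Q=np.array([plane(T,*p,123) for p in bx]); print(r,Q.round(1).tolist(),Q.mean(0))
far=np.array([plane(T,x,np.where(m[:,x])[0].min()-.5,123)[:2] for x in range(225,282)])
near=np.array([plane(T,x,np.where(m[:,x])[0].max()+.5,123)[:2] for x in range(225,282)])
for e in(far,near): c=np.polyfit(e[:,1],e[:,0],1); print(c[0],np.median(e[:,0]))
r=cv2.inRange(h,(0,150,90),(6,255,255)); k=np.argwhere(r[120:150,180:215])[:,::-1].mean(0)+[180,120]; print("knob",k,plane(T,*k,156))
E
```

```text
((252.8540802001953, 208.65005493164062), (67.23090362548828, 49.37747573852539), 1.1691393852233887) [[419.5, -104.7, 123.0], [529.9, -104.4, 123.0], [529.0, -256.0, 123.0], [418.2, -254.0, 123.0]] [ 474.14965903 -179.79714138  123.        ]
0.011881323288043812 529.6331546952824
0.010102706972015646 418.9293500121614
knob [199.07142857 135.80952381] [629.93822536 -59.24322604 156.        ]
```

Converted, 25 mm is 0.5, 20 mm is 0.4.

```bash
echo '[{"sz": 0.5,"finger_gap": 0},{"sz": 0.5,"finger_gap": 0},{"sz": 0.4,"finger_gap": 0},{"sy": -0.02,"finger_gap": 0},{"sx": -0.16,"finger_gap": 0},{"sx": -0.1,"finger_gap": 0}]' > m.json && python3 nudge.py m.json; echo '[{"sx": -0.192,"sy": 0.028,"wz": 0.0318,"finger_gap": 0},{"sx": -0.192,"sy": 0.028,"wz": 0.0318,"finger_gap": 0},{"sx": -0.192,"sy": 0.028,"wz": 0.0318,"finger_gap": 0},{"sx": -0.192,"sy": 0.028,"wz": 0.0318,"finger_gap": 0},{"sx": -0.192,"sy": 0.028,"wz": 0.0318,"finger_gap": 0},{"sx": -0.192,"sy": 0.028,"wz": 0.0318,"finger_gap": 0},{"sx": -0.192,"sy": 0.028,"wz": 0.0318,"finger_gap": 0},{"sx": -0.192,"sy": 0.028,"wz": 0.0318,"finger_gap": 0},{"finger_gap": 0}]' > m.json && python3 nudge.py m.json;python3 - <<'E'
from h import *
st()
s=ctrl.read_state();psi=s["tool_rot"][2];e=s["eef_pos"]
a=psi-np.pi/2;u=np.array([np.cos(a),np.sin(a)]);t=np.array([np.sin(a),-np.cos(a)])
v=np.array(e[:2])-[538,-79.5];print("radial",v@u,"d",-(v@t))
E
```

```text
clock: 9.8
eef_pos: [628.4, -40.5, 133.7]
tool_rot: [3.14, 0.001, 1.798]
force: [0.1, -0.6, -0.5]
width: 0.1
gripper_force: 0.4
clock: 10.7
eef_pos: [629.5, -117.0, 133.7]
tool_rot: [3.139, 0.001, 0.997]
force: [-0.3, 0.1, 1.1]
width: 0.2
gripper_force: 0.0
{'clock': 10.7, 'qpos': [0.197, 0.725, -0.098, 1.636, 0.094, 0.784, -0.517], 'eef_pos': [629.527, -117.016, 133.724], 'tool_rot': [3.139, 0.001, 0.997], 'force': [-0.3, 0.076, 1.076], 'width': 0.236}
radial 97.22526126948452 d 18.21885983034715
```

```bash
python3 - <<'E'
from h import *
for n in("top","scene","wrist"):
    C=cam(n); h=cv2.cvtColor(cams.get_image(n),cv2.COLOR_BGR2HSV); m=cv2.inRange(h,(0,150,70),(6,255,255))|cv2.inRange(h,(175,150,70),(180,255,255))
    N,l,s,c=cv2.connectedComponentsWithStats(m)
    for i in range(1,N):
        if s[i][4]>5:
            P=plane(C,*c[i],150)
            if 480<P[0]<680 and -280<P[1]<0: print(n,c[i].round(),s[i][4],P.round())
for a in(.25-.8,):print("expected",538+95*np.cos(a),-79.5+95*np.sin(a))
E
```

```text
top [234. 144.] 29 [ 614. -136.  150.]
scene [206. 166.] 18 [ 655. -101.  150.]
scene [223. 172.] 49 [ 600. -126.  150.]
wrist [25. 99.] 517 [585.  -6. 150.]
wrist [256. 303.] 98 [ 613. -138.  150.]
expected 618.9898295956531 -129.15528674841264
```

Converted, -9.6 mm is -0.192, 1.4 mm is 0.028, 0.1 rad / 3.1416 = 0.0318.

```bash
echo '[{"sx": -0.192,"sy": 0.028,"wz": 0.0318,"finger_gap": 0},{"sx": -0.192,"sy": 0.028,"wz": 0.0318,"finger_gap": 0},{"sx": -0.192,"sy": 0.028,"wz": 0.0318,"finger_gap": 0},{"sx": -0.192,"sy": 0.028,"wz": 0.0318,"finger_gap": 0},{"sx": -0.192,"sy": 0.028,"wz": 0.0318,"finger_gap": 0},{"sx": -0.192,"sy": 0.028,"wz": 0.0318,"finger_gap": 0},{"sx": -0.192,"sy": 0.028,"wz": 0.0318,"finger_gap": 0},{"sx": -0.192,"sy": 0.028,"wz": 0.0318,"finger_gap": 0},{"sx": -0.192,"sy": 0.028,"wz": 0.0318,"finger_gap": 0},{"finger_gap": 0}]' > m.json && python3 nudge.py m.json; echo '[{"sx": -0.06,"sy": 0.01,"wz": 0.0159,"finger_gap": 0},{"sx": -0.04,"sy": 0.01,"wz": 0.0127,"finger_gap": 0},{"finger_gap": 0}]' > m.json && python3 nudge.py m.json
```

```text
clock: 11.85
eef_pos: [566.6, -171.7, 132.6]
tool_rot: [3.141, 0.0, 0.1]
force: [0.6, 0.1, -0.0]
width: -0.1
gripper_force: 0.0
clock: 12.15
eef_pos: [562.8, -172.6, 132.5]
tool_rot: [-3.141, -0.001, 0.012]
force: [0.3, 0.2, -1.0]
width: 0.1
gripper_force: 0.1
```

Expected closing is at x ≈ 556. I'll push on in small steps until the end stop shows.

Converted, -2 mm is -0.04, -1 mm is -0.02.

```bash
echo '[{"sx": -0.04,"finger_gap": 0},{"sx": -0.04,"finger_gap": 0},{"sx": -0.02,"finger_gap": 0},{"finger_gap": 0}]' > m.json && python3 nudge.py m.json; echo '[{"sx": -0.02,"finger_gap": 0},{"sx": -0.02,"finger_gap": 0},{"finger_gap": 0}]' > m.json && python3 nudge.py m.json;  echo '[{"sx": -0.02,"finger_gap": 0},{"sx": -0.02,"finger_gap": 0},{"finger_gap": 0}]' > m.json && python3 nudge.py m.json
```

```text
clock: 12.55
eef_pos: [556.9, -173.0, 132.3]
tool_rot: [-3.141, 0.0, 0.01]
force: [0.1, -0.4, 0.9]
width: 0.2
gripper_force: 0.1
clock: 12.85
eef_pos: [556.5, -173.0, 132.4]
tool_rot: [3.141, -0.002, 0.01]
force: [5.5, -1.4, -2.9]
width: 0.1
gripper_force: 2.2
clock: 13.15
eef_pos: [556.4, -173.0, 132.6]
tool_rot: [3.141, -0.006, 0.011]
force: [7.9, -1.0, -5.8]
width: -0.1
gripper_force: 4.3
```

The end stop shows at x = 556.5, where the geometry predicts it. I'll press once more, back off, lift, and travel to above the button.

Converted, -35 mm is -0.7, 12 mm is 0.24.

```bash
echo '[{"sx": -0.03,"finger_gap": 0},{"finger_gap": 0},{"sx": 0.12,"finger_gap": 0},{"sx": 0.24,"finger_gap": 0},{"sz": -0.7,"finger_gap": 0},{"sz": -0.7,"finger_gap": 0},{"finger_gap": 0}]' > m.json && python3 nudge.py m.json; echo '[{"sx": -0.88,"sy": 0.36,"finger_gap": 0},{"sx": -0.88,"sy": 0.36,"finger_gap": 0},{"sx": -0.88,"sy": 0.36,"finger_gap": 0},{"sx": -0.88,"sy": 0.36,"finger_gap": 0},{"finger_gap": 0},{"finger_gap": 0}]' > m.json && python3 nudge.py m.json; python3 - <<'E'
from h import *
T=cam("top");st();im=[cams.get_image(n) for n in("top","scene","wrist")]
for n,i in zip("tsw",im): cv2.imwrite(f"pics/5{n}.png",i)
o=np.zeros((400,800,3),np.uint8);o[:,:360]=cv2.resize(im[0][125:270,190:320],(360,400));o[:,360:]=cv2.resize(im[1][155:255,180:290],(440,400));cv2.imwrite("pics/m5.png",o)
h=cv2.cvtColor(im[0],cv2.COLOR_BGR2HSV);m=cv2.inRange(h,(0,150,70),(6,255,255))[140:215,200:300];k=np.argwhere(m)
if len(k): k=k[:,::-1].mean(0)+[200,140];print("knob",k,plane(T,*k,156))
E
```

```text
clock: 13.85
eef_pos: [571.4, -174.0, 206.5]
tool_rot: [3.14, -0.005, 0.009]
force: [0.3, -0.0, 0.0]
width: -0.2
gripper_force: 0.0
clock: 14.45
eef_pos: [392.8, -246.8, 202.2]
tool_rot: [-3.14, 0.002, 0.007]
force: [0.5, -0.3, -0.3]
width: 0.1
gripper_force: 0.0
{'clock': 14.45, 'qpos': [0.358, 0.417, 0.196, 2.054, -0.125, 0.684, -0.929], 'eef_pos': [392.764, -246.753, 202.153], 'tool_rot': [-3.14, 0.002, 0.007], 'force': [0.52, -0.263, -0.313], 'width': 0.105}
knob [250.46 178.7 ] [ 536.6133056  -173.19483439  156.        ]
```

View pics/m5.png

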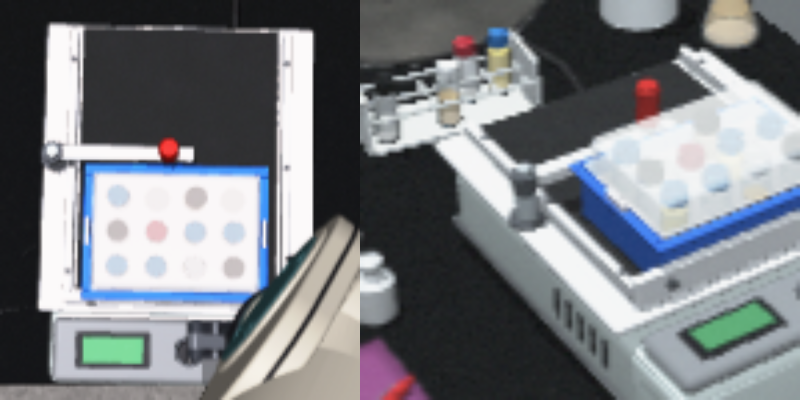

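The picture shows the arm lying straight across behind the tray (bar at row ~153, knob at world (537,-173)) and the tray square at the bar. Now the button.

Converted, 30 mm is 0.6, 1.5 mm is 0.03.

```bash
echo '[{"sx": -0.34,"sy": 0.03,"sz": 0.4,"finger_gap": 0},{"sz": 0.6,"finger_gap": 0},{"sz": 0.5,"finger_gap": 0},{"sz": 0.2,"finger_gap": 0},{"finger_gap": 0},{"finger_gap": 0}]' > m.json && python3 nudge.py m.json; echo '[{"sz": 0.08,"finger_gap": 0},{"sz": 0.08,"finger_gap": 0},{"finger_gap": 0}]' > m.json && python3 nudge.py m.json;python3 - <<'E'
from h import *
W=cam("wrist");st();im=cams.get_image("wrist")
h=cv2.cvtColor(im,cv2.COLOR_BGR2HSV);m=cv2.inRange(h,(55,140,60),(85,255,255));N,l,s,c=cv2.connectedComponentsWithStats(m)
print([(s[i].tolist(),c[i].round(1)) for i in range(1,N) if s[i][4]>20], proj(W,(376,-248.3,96)),proj(W,ctrl.read_state()["eef_pos"]))
E
```

```text
clock: 15.2
eef_pos: [378.3, -248.3, 117.7]
tool_rot: [3.141, -0.001, 0.011]
force: [0.4, 0.0, 0.4]
width: 0.0
gripper_force: 0.0
clock: 15.5
eef_pos: [377.5, -248.3, 109.4]
tool_rot: [3.142, -0.0, 0.01]
force: [0.1, 0.7, -0.1]
width: 0.1
gripper_force: 0.0
{'clock': 15.5, 'qpos': [0.425, 0.567, 0.135, 2.17, -0.181, 0.414, -0.856], 'eef_pos': [377.537, -248.254, 109.378], 'tool_rot': [3.142, -0.0, 0.01], 'force': [0.138, 0.708, -0.13], 'width': 0.114}
[([243, 211, 22, 5, 78], array([253.4, 213.6])), ([236, 215, 6, 11, 42], array([239. , 221.2]))] [257.75579991 224.40589324] [257.96232077 232.15316738]
```

Converted, 4 mm is 0.08, 3 mm is 0.06.

```bash
echo '[{"sx": -0.02,"sz": 0.08,"finger_gap": 0},{"sz": 0.06,"finger_gap": 0},{"finger_gap": 0}]' > m.json && python3 nudge.py m.json|grep -E "eef|^force"; echo '[{"sz": 0.04,"finger_gap": 0},{"finger_gap": 0}]' > m.json && python3 nudge.py m.json|grep -E "eef|^force"; echo '[{"sz": 0.04,"finger_gap": 0},{"finger_gap": 0}]' > m.json && python3 nudge.py m.json|grep -E "eef|^force"; echo '[{"sz": 0.04,"finger_gap": 0},{"finger_gap": 0}]' > m.json && python3 nudge.py m.json|grep -E "eef|^force"
```

```text
eef_pos: [376.2, -248.2, 101.9]
force: [0.3, 0.2, 1.0]
eef_pos: [376.5, -248.4, 100.2]
force: [-0.3, -0.0, 0.4]
eef_pos: [376.6, -248.4, 98.3]
force: [1.2, -0.1, 2.1]
eef_pos: [376.6, -248.4, 96.3]
force: [0.4, -0.1, 3.9]
```

Converted, 2 mm is 0.04.

```bash
echo '[{"sz": 0.04,"finger_gap": 0},{"finger_gap": 0}]' > m.json && python3 nudge.py m.json|grep -E "eef|^force"; echo '[{"sz": 0.04,"finger_gap": 0},{"finger_gap": 0}]' > m.json && python3 nudge.py m.json|grep -E "eef|^force"; echo '[{"sz": 0.03,"finger_gap": 0},{"finger_gap": 0}]' > m.json && python3 nudge.py m.json|grep -E "eef|^force"
```

```text
eef_pos: [376.6, -248.4, 95.0]
force: [-0.9, 1.1, 11.4]
eef_pos: [376.7, -248.4, 94.5]
force: [-4.8, 3.2, 33.0]
eef_pos: [376.7, -248.5, 94.3]
force: [-6.6, 4.4, 49.0]
```

The button bottomed out at z ≈ 94.5, after about 5 mm of travel with the force rising sharply. Releasing and retreating.

Converted, -40 mm is -0.8, -20 mm is -0.4.

```bash
echo '[{"sz": -0.12,"finger_gap": 0},{"sz": -0.4,"finger_gap": 0},{"sz": -0.8,"finger_gap": 0},{"sz": -0.8,"finger_gap": 0},{"sy": 0.8,"finger_gap": 0},{"sy": 0.8,"finger_gap": 0},{"sy": 0.8,"finger_gap": 0},{"sy": 0.8,"finger_gap": 0},{"finger_gap": 0},{"finger_gap": 0}]' > m.json && python3 nudge.py m.json; python3 - <<'E'
from h import *
im=[cams.get_image(n) for n in("top","scene")]
o=np.zeros((435,800,3),np.uint8);o[:,:480]=cv2.resize(im[0][125:270,190:350],(480,435));o[:400,480:]=cv2.resize(im[1][155:280,190:290],(320,400));cv2.imwrite("pics/m6.png",o)
E
```

```text
clock: 18.05
eef_pos: [377.3, -408.5, 196.0]
tool_rot: [-3.141, 0.001, 0.008]
force: [-0.3, 1.0, 0.5]
width: -0.2
gripper_force: 0.0
```

View pics/m6.png

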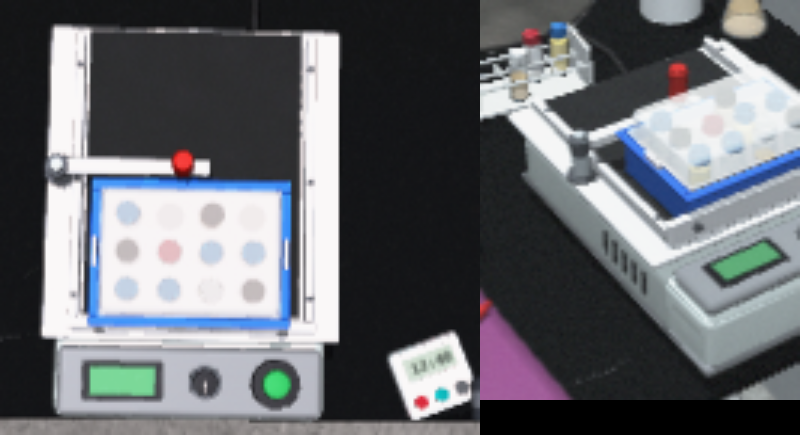

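The tray is square at the bar, the arm is closed across behind it at row ~165, the button is up at (275,384) and the timer is in place. Handing in.

```bash
python3 -c "
from cell import ctrl, cams; print(ctrl.finish_job())"
```

```text
the job is handed in; nothing more can be done
None
```

I handed in the job at about 18 s on the robot clock: the tray is square against the stop bar, the retaining arm is closed at its end stop, and the start button was then pressed fully down and released; I never touched the weight or the timer.

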